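# Turn the waffle over onto the serving board

### The job

The waffle lies pale side up on the wire cooling rack; serve it brown side up. Do not pick it up: slide it off the rack's edge that faces the serving board until it tips down into the gap and leans on the rack, push its raised edge on over so that it turns over onto the board, then nudge it until it lies flat and wholly on the board, nothing sticking out. Leave the other things on the table where they are.

Things in the scene. Friction and masses are not known exactly. Their poses are not given: they have to be found in the camera images.
- waffle: Stiff waffle, 150 mm along its x, 120 mm along its y, 12 mm thick, 60 to 130 g; ribbed on both faces, one pale yellow, the other dark brown. Origin at the centre of the brown face; z points out of the pale face: up at the start, down at the end. Starts on the rack (underside 53 mm above the table), its x within 0.2 rad of the rack's x.
- rack: Steel wire cooling rack, fixed: 220 mm along its x, 160 mm along its y, top of the wires 53 mm above the table, 50 mm above its origin; rounded edges without rim. Origin at the centre of its footprint, on a 3 mm mat fixed to the table. Its +y or (in other starts) its -y side faces the board.
- board: Pale wooden serving board, fixed, parallel to the rack: 220 mm along its x, 170 mm along its y, 15 mm thick, top 18 mm above the table. Origin at the centre of its underside, on the mat, 227 to 235 mm from the rack's. The empty gap between them is 62 to 70 mm wide; the tipped waffle's lower edge drops onto the mat there and is stopped by the board's edge.
- corner_a (a point): waffle's +x +y corner (in the waffle's own axes), at half its thickness
- corner_b (a point): waffle's -x +y corner (in the waffle's own axes), at half its thickness
- corner_c (a point): waffle's -x -y corner (in the waffle's own axes), at half its thickness
- corner_d (a point): waffle's +x -y corner (in the waffle's own axes), at half its thickness
- jar_red: red spice jar with white lid, 42 mm across, 90 mm tall; bystander; origin under its centre
- jar_green: green glass spice jar, 42 mm across, 90 mm tall; bystander; origin under its centre
- ramekin: small white ceramic bowl, 84 mm across, 45 mm tall; bystander; origin under its centre
- canister: yellow can, 68 mm across, 130 mm tall; bystander; origin under its centre
- cup: clear plastic cup, 72 mm across, 85 mm tall; bystander; origin under its centre
- mug: blue mug, 80 mm across, 90 mm tall; bystander; origin under its centre
Things that resemble listed ones, but are neither listed nor needed, are in the scene too. What is shaped like the waffle but blue or purple is not meant.

How it is judged:
On the way:
1. the waffle has tipped off the rack's edge and leans on the rack, inclined 25 to 75 degrees (angle between waffle's own z axis and vertical between 0.44 and 1.31 rad and contact force between waffle and rack above 0.02 N), for 0.1 s.
At the end, for the whole second after the job is handed in: The waffle lies at rest, flat on the board's top (within 4 degrees), brown face up, all four corners within the board's outline (1 mm allowance) (angle between waffle's own z axis and vertical above 3.07 rad and z of waffle in the frame of board between 0.022 and 0.032 m and x of corner_a in the frame of board between -0.111 and 0.111 m and y of corner_a in the frame of board between -0.086 and 0.086 m and x of corner_b in the frame of board between -0.111 and 0.111 m and y of corner_b in the frame of board between -0.086 and 0.086 m and x of corner_c in the frame of board between -0.111 and 0.111 m and y of corner_c in the frame of board between -0.086 and 0.086 m and x of corner_d in the frame of board between -0.111 and 0.111 m and y of corner_d in the frame of board between -0.086 and 0.086 m and linear speed of waffle below 0.02 m/s); the robot touches nothing.
It fails at once if the waffle is lifted up (its centre more than 140 mm above the table) (height (world z) of waffle above 0.14 m).
It fails at once if another thing on the table is moved more than 30 mm (distance of any of jar_red, jar_green, ramekin, canister, cup, mug from where it was at the start of the episode above 0.03 m).
It also fails if it takes over 50 s, if anything falls off the work surface, if the arm or the gripper's body presses on something with over 40 N, if the wrist force passes 120 N, or if a joint passes its speed limit or range.

### The arm

A 7-joint arm with a two-finger parallel gripper is mounted at the origin on the work surface. World frame = base frame: x ahead of the robot, y to its left, z up, the work surface at z = 0. Lengths are in m, angles in rad, forces in N, time in s.
With the tool pointing down it reaches from about 0.4 to 0.85 m from the base axis. Payload 10.4 kg.
Tool frame: the origin (TCP) lies at the very end of the fingers, on their centre line; the grasp point (between the pads) lies 19 mm behind it; z points along the fingers, y is the direction in which the jaws open and shut (so a half turn about z gives the same grasp; the last joint's range is limited). The gripper opens to 87 mm and grips with 3 to 60 N. Pads are 19 mm wide; open, the fingers measure 117 mm over their backs; the gripper's body (75 mm by 190 mm) begins 51 mm behind the grasp point.
Start: joints at [-1.191, 0.332, -0.065, 1.46, 0.022, 1.35, -0.088], TCP at [0.245, 0.575, 0.223] pointing down, gripper open.
Joint ranges: [-2.6, 2.6], [-0.5, 2.12], [-1.47, 1.34], [0.16, 2.42], [-1.27, 4.41], [0.06, 2.06], [-2.6, 2.6]. Speed limits (rad/s): [2.22, 2.22, 2.79, 2.79, 3.14, 3.14, 3.14].

### API

Orientations are given as a unit quaternion [x, y, z, w].
In Python, from bench import r, eyes, job gives the robot as it stands. The module is installed in compiled form; this text tells all that it offers.
- The arm moves only by the tool play_rows, never from a script. Its argument "motion" is a list of rows, each a list of 7 numbers: the shift along the tool's x, y, z as a fraction of full scale, then the turn, a rotation vector about the tool's x, y, z as a fraction of full scale, then the opening in per cent of the stroke, from 0 (shut) to 100 (fully open). A call has 1 to 5 rows; each row is the pose to reach, as a shift and turn from the pose commanded when the call began, along the tool's axes at that moment; what a row does not reach only later rows make up. Full scale, the value 1, is 0.2 m for a shift and 90 degrees for a turn. A row lasts 1/8 s, in which the tool goes at most 62.5 mm and 10.7 degrees, less where a joint would pass 70% of its speed; a pose out of reach is approached as far as the arm can. A call with a number of a shift or a turn outside -1 to 1 is refused whole. A call with a gripper value outside its range is refused whole. The fingers move at their own pace and stop on an object; "squeeze" is the grip in N (left out, the last holds). Time passes only in rows, so rows that repeat a pose let the fingers close. It gives the time, the measured TCP pose, the force and the opening at its end, in the units of the state.
- r.read_state(): the state, without advancing time (a new reading comes with each control period).
- eyes.camera(name): name is "scene" or "top" or "wrist"; returns a dict with "image" (420x560x3 uint8, red, green, blue), "mtx" (3x3 intrinsics, pixels), "R" (3x3) and "t" (3): a world point X has camera coordinates R X + t. Camera axes: x right, y down, z forward; pixel columns grow to the right and rows downward; lengths in m; the calibration is good to about 2 mm. A picture is of the moment at which its call begins. There is no depth.
- job.close_job(): hands the job in, once; it reports no verdict.
Trained networks look in a picture, given as the dict that the camera call returned (one of the last four; its "shot" number tells which), for a name from the list of things; names that differ only in an ending like _2 or _b are one class to them, and where a whole thing is asked for, a point or a joint stands for the part that bears it (a point fixed in the world has none). Each returns a list of dicts, best first, with "p" (0 to 1); they miss things now and then, are a little off and sometimes report something else, mostly with a low value. They report only what shows in the picture. A call takes as long as a camera call. They do not tell look-alikes from the thing itself.
- eyes.regions_of(picture, label): "region" (420x560 bool, what is visible of it) and "xy" ([column, row] in pixels, amid what is visible of it).
- eyes.landmark_of(picture, label): "xy" ([column, row] in pixels: a listed point, or the origin of a listed thing).
The state is a dict: "time": time; "joint_positions": joint angles; "joint_vel": joint speeds; "joint_torque": joint torques, N m; "ee_pos": TCP position; "eef_rot": TCP orientation; "ft_force": force on the tool from outside, world axes, zero at the start; "torque": the same for the moment, N m; "width": finger opening in m.
Only numpy, scipy, OpenCV 4.12 (cv2) and the standard library are available. Lean on these libraries where they do the work, as an engineer would, in place of code of your own. Each camera call takes 0.05 s, during which the arm holds its last target. There are 200 camera calls.

## Working session

There is one attempt and no reset: what is moved stays moved. The work goes in short steps, Python scripts to look and compute and a tool call to move; the robot and the scene stay as the last step left them, time stands still between calls to the robot, and variables do not carry over. Pictures are saved under pics/ and viewed, about 8 in all and at most 12, crops included, and the job is handed in when it is done.

Besides the shell and the picture viewer there is one more tool, called after "Request:" by a JSON object that holds its "api" and its "payload", one argument or row to a line. play_rows: Moves the arm, as the interface text tells. Shift numbers are shares of 0.2 m and turn numbers shares of 90 degrees, none past 1 either way. Its arguments: {"type":"object","properties":{"motion":{"type":"array","items":{"type":"array","items":{"type":"number"}}},"squeeze":{"type":"number"}},"required":["motion"]}

```bash
mkdir -p pics; cat > h.py <<'E'
import numpy as np, cv2
from bench import r, eyes, job
def save(p,n): cv2.imwrite('pics/'+n,cv2.cvtColor(p['image'],cv2.COLOR_RGB2BGR))
def ray(p,xy,z):
    d=np.linalg.inv(p['mtx'])@np.array([xy[0],xy[1],1.]); R=np.array(p['R']);t=np.array(p['t'])
    c=-R.T@t; d=R.T@d; return (c+d*(z-c[2])/d[2])
def proj(p,X):
    c=p['mtx']@(np.array(p['R'])@np.array(X)+p['t']); return c[:2]/c[2]
E
python3 - <<'E'
from h import *
a=eyes.camera('top');b=eyes.camera('scene')
i=np.vstack([a['image'],b['image']]); save(a,'top1.png');save(b,'scene1.png')
z={'waffle':.053,'rack':.003,'board':.003,'corner_a':.059,'corner_b':.059,'corner_c':.059,'corner_d':.059}
for l in list(z)+['jar_red','jar_green','ramekin','canister','cup','mug']:
  for n,p in(('top',a),('scene',b)):
    print(l,n,[(round(o['p'],2),np.round(o['xy']),np.round(ray(p,o['xy'],z.get(l,0))[:2],3)) for o in eyes.landmark_of(p,l)[:3]])
print(r.read_state())
E
```

```text
waffle top [(0.82, array([321., 174.]), array([ 0.546, -0.106])), (0.78, array([406., 319.]), array([ 0.169, -0.32 ])), (0.67, array([198., 281.]), array([0.263, 0.217]))]
waffle scene [(0.94, array([375., 220.]), array([0.319, 0.254])), (0.86, array([243., 136.]), array([ 0.201, -0.288])), (0.64, array([217., 217.]), array([ 0.552, -0.107]))]
rack top []
rack scene [(0.75, array([220., 228.]), array([ 0.545, -0.108]))]
board top []
board scene [(0.83, array([292., 267.]), array([0.551, 0.139]))]
corner_a top [(0.96, array([338., 202.]), array([ 0.47 , -0.149])), (0.95, array([301., 143.]), array([ 0.632, -0.052])), (0.94, array([343., 150.]), array([ 0.613, -0.166]))]
corner_a scene [(0.96, array([213., 238.]), array([ 0.628, -0.059])), (0.95, array([218., 151.]), array([ 0.319, -0.297])), (0.93, array([184., 221.]), array([ 0.621, -0.166]))]
corner_b top [(0.96, array([338., 202.]), array([ 0.47 , -0.149])), (0.95, array([301., 143.]), array([ 0.632, -0.052])), (0.94, array([343., 150.]), array([ 0.613, -0.166]))]
corner_b scene [(0.96, array([213., 238.]), array([ 0.628, -0.059]))
[... 1669 characters left out ...]
'time': 1.4, 'joint_positions': array([-1.19059654,  0.33221032, -0.06472852,  1.46011015,  0.02154679,
        1.34988626, -0.08848794]), 'joint_vel': array([ 0.00093479,  0.00076866,  0.00012194,  0.0012249 , -0.0001588 ,
       -0.00199429,  0.00020835]), 'joint_torque': array([ 3.79970634e-04, -6.23039103e+01,  2.46028084e-02, -3.90111458e+01,
       -6.11361698e-02,  3.17515852e-02,  9.27683061e-06]), 'ee_pos': array([0.24495524, 0.57501826, 0.22256428]), 'eef_rot': array([ 2.00026027e-01,  9.79790583e-01,  4.47173380e-05, -3.19041613e-05]), 'ft_force': array([ 0.05517431, -0.03910037,  0.50947955]), 'torque': array([-0.02390433,  0.02676827,  0.00692394]), 'width': 0.08700650088952695}
```

```bash
ls pics
```

```text
scene1.png
top1.png
```

View pics/top1.png

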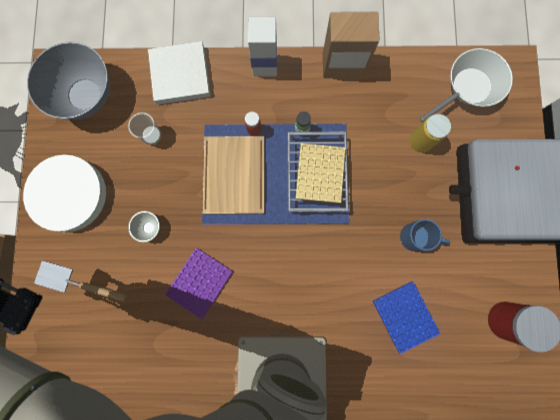

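View pics/scene1.png

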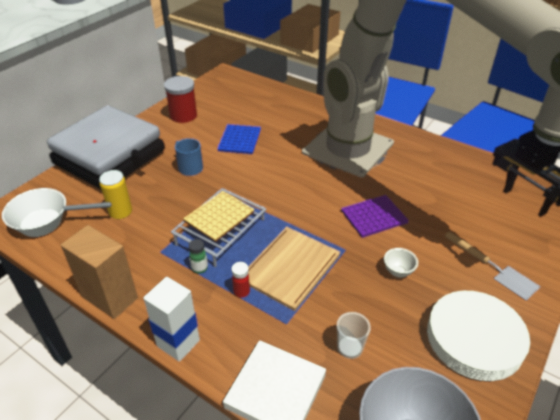

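Top view: the board is at about (234,175), left of the rack at (318,172), so +y in the world. The pale waffle is on the rack at (321,174). The red and green jars are by the mat's far edge at (252,122) and (303,122). The blue and purple waffles are decoys. Next I'll fit the outlines.

```bash
cat >> h.py <<'E'
def rect(p,label,z,pick=None,size=None):
    out=[]
    for o in eyes.regions_of(p,label)[:4]:
        c,_=cv2.findContours(o['region'].astype(np.uint8),0,2); c=max(c,key=len)[:,0]
        P=np.array([ray(p,q,z)[:2]*1000 for q in c],np.float32)
        (x,y),(w,h),a=cv2.minAreaRect(P); out.append((round(o['p'],2),np.round([x,y,w,h,a],1)))
    return out
E
python3 - <<'E'
from h import *
for n in('top','scene'):
  p=eyes.camera(n)
  for l,z in(('waffle',.065),('rack',.053),('board',.018)): print(n,l,*rect(p,l,z))
  for o in eyes.landmark_of(p,'corner_a'):
    X=ray(p,o['xy'],.059)
    if X[0]>.4 and abs(X[1])<.25: print('corner',round(o['p'],2),X.round(3))
E
```

```text
top waffle (0.88, array([ 176.5, -314.9,  144.2,  116.2,   25.9])) (0.76, array([259.7, 213.2, 117. , 144.2,  58.7])) (0.63, array([ 550.2, -103.5,  120.1,  151.9,   84.5])) (0.59, array([5.470e+02, 1.298e+02, 2.139e+02, 1.611e+02, 4.000e-01]))
top rack (0.59, array([462.8, -79.4, 173.4,  78.3,  62. ]))
top board (0.69, array([556.2, 135.6, 220.7, 169.4,   0. ])) (0.29, array([710.1, -58.3,  45.5,  59.5,  89.5]))
corner 0.8 [ 0.626 -0.054  0.059]
corner 0.72 [ 0.483 -0.033  0.059]
corner 0.58 [ 0.479 -0.147  0.059]
scene waffle (0.83, array([554.8, -99.1, 128.2, 156.8,  84.3])) (0.81, array([ 232.5, -280.5,  166.6,  120.5,   25.4])) (0.74, array([317.6, 248.9, 127.8, 154.1,  58.3]))
scene rack
scene board (0.71, array([561.1, 139.8, 234.8, 178.1,   1. ]))
corner 0.83 [ 0.478 -0.155  0.059]
corner 0.81 [ 0.472 -0.047  0.059]
corner 0.76 [ 0.617 -0.17   0.059]
corner 0.58 [ 0.623 -0.052  0.059]
```

```bash
python3 - <<'E'
from h import *
p=eyes.camera('top')
for q,z in(((289,172),.05),((348,172),.05),((318,132),.05),((318,212),.05),((203,175),.018),((264,175),.018),((234,136),.018),((234,213),.018)): print(q,ray(p,q,z).round(4))
im=cv2.cvtColor(p['image'],cv2.COLOR_RGB2BGR)[110:240,190:365]
cv2.imwrite('pics/crop.png',cv2.resize(im,None,fx=4.5,fy=4.5,interpolation=2))
E
```

```text
(289, 172) [ 0.554  -0.0206  0.05  ]
(348, 172) [ 0.5539 -0.1801  0.05  ]
(318, 132) [ 0.6664 -0.1004  0.05  ]
(318, 212) [ 0.4447 -0.0978  0.05  ]
(203, 175) [0.5532 0.22   0.018 ]
(264, 175) [0.553  0.0488 0.018 ]
(234, 136) [0.6663 0.1349 0.018 ]
(234, 213) [0.4459 0.131  0.018 ]
```

View pics/crop.png

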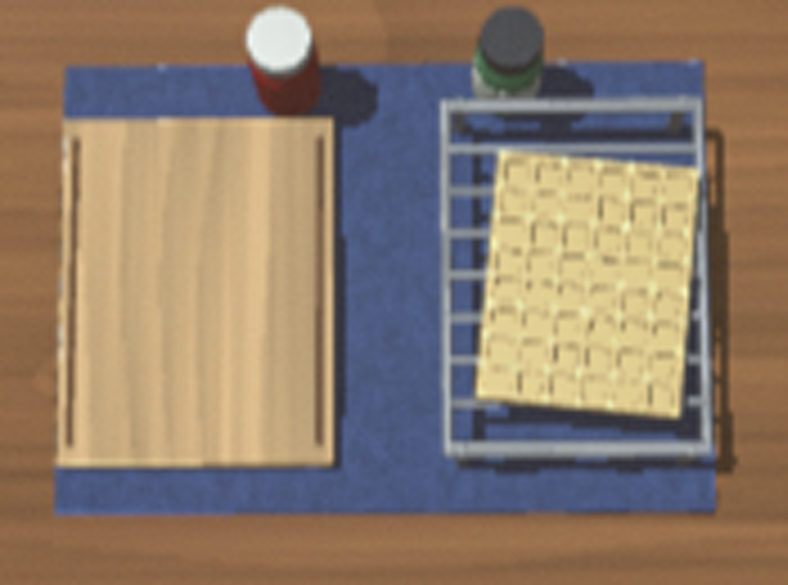

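Request:
{"api": "play_rows", "payload": {
  "motion": [
    [0, 0, -0.1, 0, 0, 0.1, 100]
  ]
}}

```text
time: 2.08
ee_pos: [0.2448, 0.5742, 0.2412]
eef_rot: [0.278, 0.961, -0.001, -0.0]
ft_force: [0.4, -0.5, 0.3]
width: 0.087
```

Request:
{"api": "play_rows", "payload": {
  "motion": [
    [-0.955, -0.58, 0, 0, 0, 0.641, 100],
    [-0.955, -0.58, 0, 0, 0, 0.641, 100],
    [-0.955, -0.58, 0, 0, 0, 0.641, 100],
    [-0.955, -0.58, 0, 0, 0, 0.641, 100],
    [-0.955, -0.58, 0, 0, 0, 0.641, 100]
  ]
}}

```text
time: 2.7
ee_pos: [0.3473, 0.3725, 0.2432]
eef_rot: [0.685, 0.729, 0.001, 0.0]
ft_force: [-0.3, 0.4, 0.0]
width: 0.0871
```

Request:
{"api": "play_rows", "payload": {
  "motion": [
    [-1, 0.5, 0, 0, 0, 0.04, 100],
    [-1, 0.5, 0, 0, 0, 0.04, 100],
    [-1, 0.5, 0, 0, 0, 0.04, 100],
    [-1, 0.5, 0, 0, 0, 0.04, 100]
  ]
}}

```text
time: 3.2
ee_pos: [0.461, 0.18, 0.2429]
eef_rot: [0.705, 0.71, 0.0, 0.0]
ft_force: [-0.4, 0.1, 0.2]
width: 0.0872
```

Request:
{"api": "play_rows", "payload": {
  "motion": [
    [-1, 0.5, 0, 0, 0, 0, 100],
    [-1, 0.5, 0, 0, 0, 0, 100],
    [-1, 0.5, 0, 0, 0, 0, 100],
    [-1, 0.5, 0, 0, 0, 0, 100]
  ]
}}

```text
time: 3.7
ee_pos: [0.5625, -0.0193, 0.2428]
eef_rot: [0.704, 0.71, 0.0, 0.001]
ft_force: [0.4, 1.9, -0.2]
width: 0.0871
```

Request:
{"api": "play_rows", "payload": {
  "motion": [
    [-0.99, -0.05, 0, 0, 0, 0.006, 100],
    [-0.99, -0.05, 0, 0, 0, 0.006, 100],
    [-0.99, -0.05, 0, 0, 0, 0.006, 100],
    [-0.99, -0.05, 0.3, 0, 0, 0.006, 100],
    [-0.99, -0.05, 0.6, 0, 0, 0.006, 100]
  ]
}}

```text
time: 4.32
ee_pos: [0.5539, -0.2157, 0.1216]
eef_rot: [0.708, 0.707, 0.0, 0.001]
ft_force: [0.6, 1.1, 0.4]
width: 0.087
```

Request:
{"api": "play_rows", "payload": {
  "motion": [
    [0, 0, 0.2, 0, 0, -0.002, 100],
    [0, 0, 0.325, 0, 0, -0.002, 100],
    [0, 0, 0.325, 0, 0, -0.002, 100],
    [0.06, 0, 0.325, 0, 0, -0.002, 100],
    [0.12, 0, 0.325, 0, 0, -0.002, 100]
  ]
}}

```text
time: 4.95
ee_pos: [0.5547, -0.1889, 0.0589]
eef_rot: [0.705, 0.709, 0.001, 0.001]
ft_force: [-0.1, 0.2, 0.1]
width: 0.0869
```

Request:
{"api": "play_rows", "payload": {
  "motion": [
    [0.07, 0, 0, 0, 0, 0, 100],
    [0.14, 0, 0, 0, 0, 0, 100],
    [0.21, 0, 0, 0, 0, 0, 100],
    [0.28, 0, 0, 0, 0, 0, 100],
    [0.34, 0, 0, 0, 0, 0, 100]
  ]
}}

```text
time: 5.58
ee_pos: [0.5535, -0.1209, 0.0575]
eef_rot: [0.705, 0.709, 0.0, -0.0]
ft_force: [-0.2, -0.6, 1.0]
width: 0.0871
```

```bash
cat >> h.py <<'E'
def crops(n):
    a=eyes.camera('top');b=eyes.camera('scene')
    i=a['image'][110:240,190:365];j=b['image'][170:320,150:350]
    i=cv2.resize(i,(800,594))[:,:];j=cv2.resize(j,(792,594))
    o=np.hstack([cv2.resize(i,(400,297)),cv2.resize(j,(400,297))]); cv2.imwrite('pics/'+n,cv2.cvtColor(o,cv2.COLOR_RGB2BGR))
    return a,b
E
python3 - <<'E'
from h import *
a,b=crops('c2.png')
print(*rect(a,'waffle',.065)); print(*rect(b,'waffle',.065)); print(r.read_state()['ee_pos'],r.read_state()['ft_force'])
E
```

```text
(0.98, array([ 177.6, -314.7,  146. ,  121.4,   25.7])) (0.98, array([259.8, 213.3, 118.3, 144.2,  58.8])) (0.7, array([546.2, -28.7,  86.7, 158.6,  85.5]))
(0.97, array([548.5, -43.8, 158.4, 127.3,   0.6])) (0.94, array([316.5, 247. , 127.9, 153. ,  58.4])) (0.74, array([ 236.4, -273.2,  163.5,  115.1,   28.1]))
[ 0.55347476 -0.12169556  0.05748529] [ 0.32742112 -0.88628332  0.248965  ]
```

View pics/c2.png

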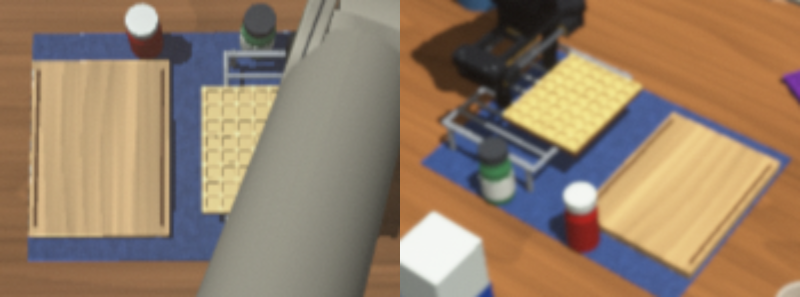

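Request:
{"api": "play_rows", "payload": {
  "motion": [
    [0.04, 0, 0, 0, 0, 0, 100],
    [0.08, 0, 0, 0, 0, 0, 100],
    [0.11, 0, 0, 0, 0, 0, 100],
    [0.14, 0, 0, 0, 0, 0, 100],
    [0.16, 0, 0, 0, 0, 0, 100]
  ]
}}

```text
time: 6.4
ee_pos: [0.5534, -0.0894, 0.0575]
eef_rot: [0.705, 0.709, 0.0, -0.0]
ft_force: [0.3, -0.6, 0.3]
width: 0.0868
```

```bash
python3 - <<'E'
from h import *
a,b=crops('c3.png')
print(*rect(b,'waffle',.065)[:1]); s=r.read_state();print(s['ee_pos'],s['ft_force'])
for o in eyes.landmark_of(b,'corner_a')[:5]: print(round(o['p'],2),o['xy'].round() if hasattr(o['xy'],'round') else o['xy'])
E
```

```text
(0.98, array([317.2, 249.1, 121.9, 148.6,  57.3]))
[ 0.55336643 -0.08953231  0.05749534] [-0.57249726 -0.46811721  0.2399966 ]
0.91 [386.4, 193.4]
0.85 [226.8, 128.6]
0.7 [277.4, 218.7]
0.69 [363.8, 237.1]
0.68 [245.3, 249.2]
```

View pics/c3.png

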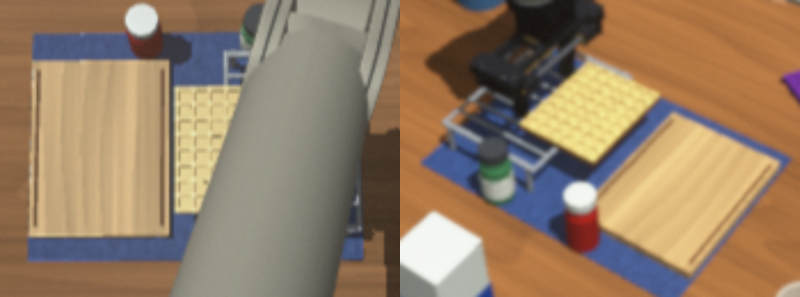

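Request:
{"api": "play_rows", "payload": {
  "motion": [
    [0.015, 0, 0, 0, 0, 0, 100],
    [0.03, 0, 0, 0, 0, 0, 100],
    [0.045, 0, 0, 0, 0, 0, 100],
    [0.045, 0, 0, 0, 0, 0, 100],
    [0.045, 0, 0, 0, 0, 0, 100]
  ]
}}

```text
time: 7.22
ee_pos: [0.5533, -0.0809, 0.0575]
eef_rot: [0.706, 0.709, 0.0, -0.0]
ft_force: [-0.9, 0.1, 0.0]
width: 0.0869
```

```bash
python3 - <<'E'
from h import *
a,b=crops('c4.png')
for o in eyes.landmark_of(b,'corner_a')[:6]: print(round(o['p'],2),o['xy'])
E
```

```text
0.94 [382.7, 194.2]
0.91 [341.1, 210.8]
0.86 [248.9, 156.4]
0.76 [242.7, 264.1]
0.74 [215.8, 228.7]
0.69 [364.0, 240.2]
```

View pics/c4.png

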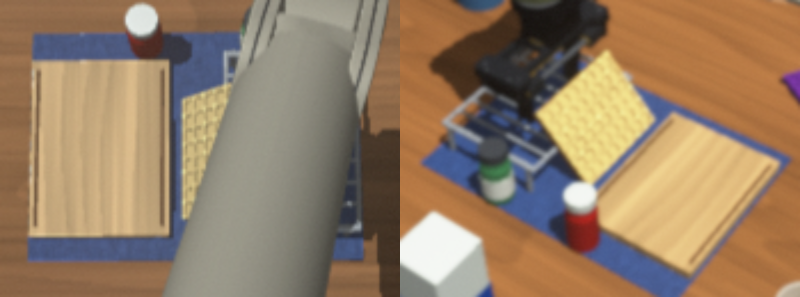

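The waffle has tipped. Its lower edge is in the gap and it leans on the rack at roughly 40°. Now I'll push the raised edge over along an arc.

Request:
{"api": "play_rows", "payload": {
  "motion": [
    [0.055, 0, -0.02, 0, 0, 0, 100],
    [0.115, 0, -0.05, 0, 0, 0, 100],
    [0.175, 0, -0.09, 0, 0, 0, 100],
    [0.235, 0, -0.13, 0, 0, 0, 100],
    [0.295, 0, -0.16, 0, 0, 0, 100]
  ]
}}

```text
time: 8.0
ee_pos: [0.5533, -0.0207, 0.0902]
eef_rot: [0.705, 0.709, 0.0, 0.0]
ft_force: [0.5, -0.3, 0.1]
width: 0.0872
```

```bash
python3 - <<'E'
from h import *
a,b=crops('c5.png')
E
```

```text
(no output)
```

View pics/c5.png

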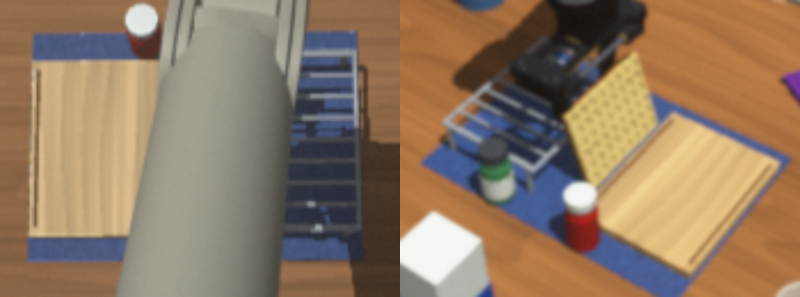

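Works well: it stands at about 65–70° with its foot near the board's edge. Continuing.

Request:
{"api": "play_rows", "payload": {
  "motion": [
    [0.06, 0, -0.02, 0, 0, 0, 100],
    [0.12, 0, -0.04, 0, 0, 0, 100],
    [0.18, 0, -0.05, 0, 0, 0, 100],
    [0.24, 0, -0.05, 0, 0, 0, 100],
    [0.29, 0, -0.05, 0, 0, 0, 100]
  ]
}}

```text
time: 8.72
ee_pos: [0.5527, 0.0372, 0.0994]
eef_rot: [0.705, 0.709, -0.0, -0.0]
ft_force: [-0.1, -0.2, 0.2]
width: 0.0871
```

Request:
{"api": "play_rows", "payload": {
  "motion": [
    [0.05, 0, 0, 0, 0, 0, 100],
    [0.1, 0, 0, 0, 0, 0, 100],
    [0.13, 0, 0, 0, 0, 0, 100],
    [0.13, 0, 0, 0, 0, 0, 100]
  ]
}}

```text
time: 9.22
ee_pos: [0.5527, 0.0626, 0.0995]
eef_rot: [0.705, 0.709, 0.0, -0.0]
ft_force: [0.4, -0.2, 0.2]
width: 0.0868
```

```bash
python3 - <<'E'
from h import *
a,b=crops('c6.png')
E
```

```text
(no output)
```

View pics/c6.png

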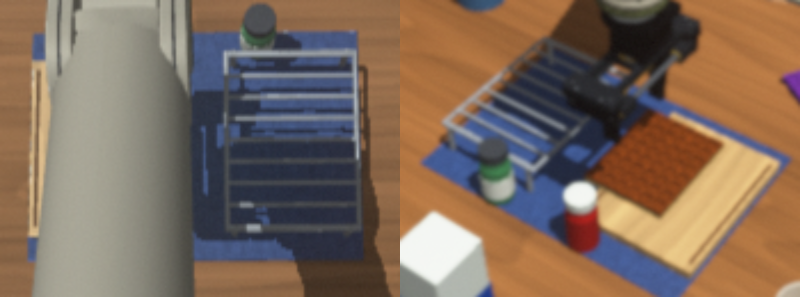

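Request:
{"api": "play_rows", "payload": {
  "motion": [
    [-0.12, 0, 0, 0, 0, 0, 100],
    [-0.243, 0, 0, 0, 0, 0, 100],
    [-0.243, 0, 0, 0, 0, 0, 100]
  ]
}}

```text
time: 9.7
ee_pos: [0.5529, 0.0109, 0.0997]
eef_rot: [0.707, 0.707, -0.0, 0.0]
ft_force: [-1.2, 0.1, 1.3]
width: 0.087
```

```bash
python3 - <<'E'
from h import *
b=eyes.camera('scene');print(*rect(b,'waffle',.03)); print(rect(b,'board',.018))
for o in eyes.landmark_of(b,'corner_a')[:8]: print(round(o['p'],2),np.round(o['xy']),ray(b,o['xy'],.024).round(3))
save({'image':cv2.resize(b['image'][170:310,230:350],None,fx=4,fy=4)},'c7.png')
E
```

```text
(0.95, array([547.8,  90.2, 126.3, 161.2,  89.9])) (0.7, array([281.2, 236. , 130.3, 159.6,  58.9])) (0.68, array([ 231.2, -348.7,  141.7,   39.6,   38.6]))
[(0.58, array([562.7, 142.4, 172.8, 230.3,  89.7]))]
0.94 [342. 212.] [0.315 0.152 0.024]
0.9 [276. 226.] [0.467 0.03  0.024]
0.84 [382. 194.] [0.179 0.212 0.024]
0.81 [241. 260.] [0.623 0.029 0.024]
0.69 [280. 279.] [0.615 0.147 0.024]
0.69 [410. 218.] [0.226 0.322 0.024]
0.61 [227. 126.] [ 0.15  -0.4    0.024]
0.6 [310. 243.] [0.469 0.142 0.024]
```

View pics/c7.png

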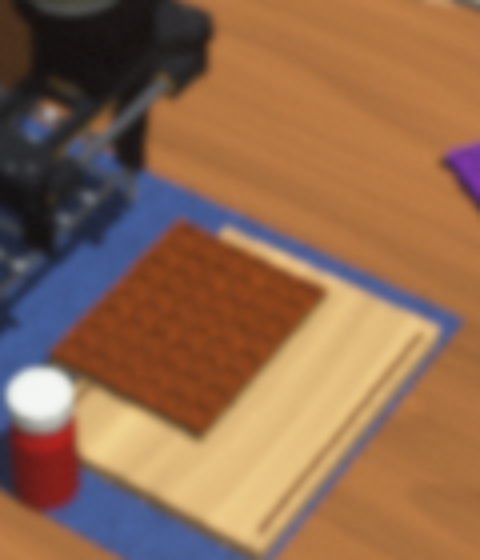

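Request:
{"api": "play_rows", "payload": {
  "motion": [
    [-0.055, -0.03, 0, 0, 0, 0, 100],
    [-0.055, -0.03, 0.1, 0, 0, 0, 100],
    [-0.055, -0.03, 0.25, 0, 0, 0, 100],
    [-0.055, -0.03, 0.383, 0, 0, 0, 100],
    [-0.055, -0.03, 0.383, 0, 0, 0, 100]
  ]
}}

```text
time: 10.52
ee_pos: [0.5452, 0.002, 0.0215]
eef_rot: [0.706, 0.709, -0.002, -0.001]
ft_force: [0.0, 0.4, 0.6]
width: 0.0869
```

Request:
{"api": "play_rows", "payload": {
  "motion": [
    [0.06, 0, -0.008, 0, 0, 0, 100],
    [0.12, 0, -0.008, 0, 0, 0, 100],
    [0.18, 0, -0.008, 0, 0, 0, 100],
    [0.24, 0, -0.008, 0, 0, 0, 100],
    [0.29, 0, -0.008, 0, 0, 0, 100]
  ]
}}

```text
time: 11.15
ee_pos: [0.5468, 0.0616, 0.0247]
eef_rot: [0.705, 0.709, 0.0, -0.0]
ft_force: [0.5, -1.2, 0.5]
width: 0.0872
```

Request:
{"api": "play_rows", "payload": {
  "motion": [
    [-0.05, 0, 0, 0, 0, 0, 100],
    [-0.1, 0, -0.2, 0, 0, 0, 100],
    [-0.3, 0, -0.5, 0, 0, 0, 100],
    [-0.7, 0, -0.8, 0, 0, 0, 100],
    [-1, 0, -0.8, 0, 0, 0, 100]
  ]
}}

```text
time: 11.78
ee_pos: [0.548, -0.1048, 0.1759]
eef_rot: [0.705, 0.709, 0.001, 0.001]
ft_force: [1.3, -0.5, -0.9]
width: 0.0869
```

Request:
{"api": "play_rows", "payload": {
  "motion": [
    [-0.3, 0, 0, 0, 0, 0, 100],
    [-0.5, 0, 0, 0, 0, 0, 100],
    [-0.5, 0, 0, 0, 0, 0, 100]
  ]
}}

```text
time: 12.15
ee_pos: [0.5461, -0.2081, 0.1735]
eef_rot: [0.708, 0.706, -0.001, 0.0]
ft_force: [1.0, 0.4, -1.0]
width: 0.087
```

```bash
python3 - <<'E'
from h import *
a,b=crops('c8.png')
for p in(a,b):
  print(*rect(p,'waffle',.03)); print(*rect(p,'board',.018))
  for o in eyes.landmark_of(p,'corner_a')[:8]:
    X=ray(p,o['xy'],.024)
    if X[0]>.4 and -.05<X[1]<.3: print(round(o['p'],2),X.round(3))
for l in('jar_red','jar_green'): print(l,[ray(a,o['xy'],0).round(3) for o in eyes.landmark_of(a,l)[:1]])
E
```

```text
(0.96, array([ 172.7, -326.4,  151.4,  122.6,   25.7])) (0.89, array([5.441e+02, 1.332e+02, 1.499e+02, 1.215e+02, 1.000e-01])) (0.6, array([258.2, 220.7, 121.6, 151.1,  58.1]))
(0.97, array([5.566e+02, 1.359e+02, 2.212e+02, 1.686e+02, 4.000e-01]))
0.91 [0.612 0.074 0.024]
0.9 [0.623 0.204 0.024]
(0.87, array([282.1, 235.6, 130.4, 156.7,  57.7])) (0.64, array([5.476e+02, 1.375e+02, 1.609e+02, 1.273e+02, 5.000e-01])) (0.6, array([ 196.8, -309.2,  163.9,  122.6,   26.7]))
(0.66, array([563.6, 139.2, 229.3, 173.7,   0.6]))
0.88 [0.468 0.072 0.024]
0.74 [0.62  0.196 0.024]
jar_red [array([0.693, 0.089, 0.   ])]
jar_green [array([ 0.695, -0.056,  0.   ])]
```

View pics/c8.png

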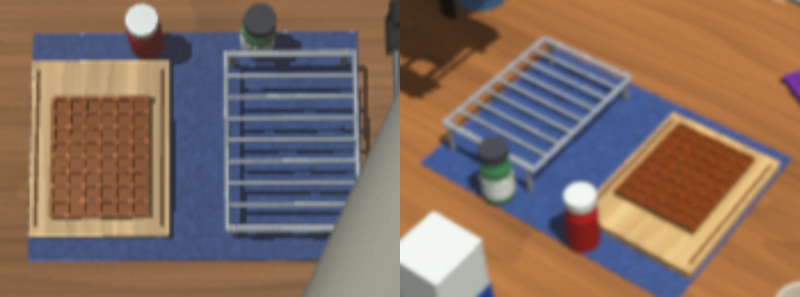

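The waffle lies brown side up and well inside the board, with margins of about 24 mm in y and 20 mm or more in x. The jars haven't moved and the arm is clear, so I'm handing the job in.

```bash
python3 -c "
from h import *
print(job.close_job())"
```

```text
the job is handed in; nothing more can be done
None
```

The waffle now lies brown side up on the serving board, and I've handed the job in at about 12 s of the 50 s allowed; no verdict was reported. I squared it with the open fingers while sliding it off the rack. It tipped into the gap and leaned on the rack at an estimated 40°. I then pushed its raised edge over in an arc and nudged it about 45 mm fully onto the board.

- **Position:** In the last top picture the waffle's centre is at about (0.544, 0.133) m and the board's at about (0.557, 0.136) m. The waffle's yaw is about 0°, and every edge is at least 20 mm inside the board's outline. The scene camera agrees to within about 5 mm, though its outlines come out a little too large.
- **Flatness:** I judged this only from the pictures. I also never measured the contact force with the rack.
- **Other things:** Both jars were measured again and stand within about 6 mm of where they were, which is within measuring error. I did not measure the ramekin, canister, cup and mug again, but the arm's path kept clear of them.
- **Forces:** The readings between moves never exceeded about 2 N. The arm was clear of everything at the end.

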